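# Fit the reel hub and end cap on the label rewinder

## Robot

A 7-joint arm with a two-finger parallel gripper is mounted at the origin on the work surface. World frame = base frame: x ahead of the robot, y to its left, z up, the work surface at z = 0. Lengths are in m, angles in rad, forces in N, time in s.
With the tool pointing down it reaches from about 0.425 to 0.925 m from the base axis. Payload 6.8 kg.
Tool frame: the origin (TCP) lies midway between the tips of the shut fingers; the grasp point (between the pads) lies 19 mm behind it; z points along the fingers, y is the line along which they close (so a half turn about z gives the same grasp; the last joint's range is limited). The gripper opens to 88 mm and grips with 3 to 60 N. Pads are 20 mm wide; open, the fingers measure 115 mm over their backs; the gripper's body (75 mm by 178 mm) begins 61 mm behind the grasp point.
Start: joints at [-1.271, 0.477, 0.022, 1.555, -0.011, 1.109, -0.083], TCP at [0.268, 0.62, 0.223] pointing down, gripper open.
Joint ranges: [-2.96, 2.96], [-0.34, 2.1], [-1.41, 1.46], [0.24, 2.44], [-1.37, 4.51], [0.17, 1.92], [-2.96, 2.96]. Speed limits (rad/s): [2.39, 2.39, 3.14, 3.14, 3.14, 3.14, 3.14].

## Interface

Orientations are given as [roll, pitch, yaw] about the fixed x, y, z axes, in that order (R = Rz(yaw) Ry(pitch) Rx(roll)).
In Python, from cell import observe, read_camera, camera_info, sign_off, boxes_of, mark_of gives the robot as it stands. The module is installed in compiled form; this text tells all that it offers.
- The arm moves only by the shell command python3 -m handwheel 'ROWS' [FORCE]. ROWS is JSON, a list of rows, each a list of 3 entries, a list of its own where there are three numbers: the shift along the world's x, y, z in m, then the turn, a rotation vector about the world's x, y, z in degrees, then the closure, from 0 (fully open) to 1 (shut). A call has 1 to 20 rows; each row shifts and turns the commanded pose from where the row before left it; what a row does not reach is not made up. A row lasts 1/8 s, in which the tool goes at most 62.5 mm and 10.7 degrees, less where a joint would pass 70% of its speed; a pose out of reach is approached as far as the arm can. A call is refused whole if a number of a shift passes 0.0625 or a number of a turn 10.7, either way. A call with a gripper value outside its range is refused whole. The fingers move at their own pace and stop on an object; FORCE is the grip in N (left out, the last holds). Time passes only in rows, so rows that do not move let the fingers close. It gives the time, the measured TCP pose, the force, the opening and the grip force at its end, in the units of the state.
- observe(): the state, without advancing time (a new reading comes with each control period).
- read_camera(name): name is "side" or "top"; returns (picture, depth): 400x640x3 uint8, blue, green, red; 400x640 float32, m along the optical axis (not along the pixel's ray), 0 where there is no reading.
- camera_info(name): a dict with "camera_matrix" (3x3 intrinsics, pixels), "R" (3x3) and "t" (3): a world point X has camera coordinates R X + t. Camera axes: x right, y down, z forward; pixel columns grow to the right and rows downward; lengths in m; the calibration is good to about 2 mm. A picture is of the moment at which its call begins. camera_info takes no time and is no camera call.
- sign_off(): hands the job in; it is judged then, once.
Trained networks look in the newest picture that a camera, given by its name, has taken for a name from the list of things; names that differ only in an ending like _2 or _b are one class to them, and where a whole thing is asked for, a point or a joint stands for the part that bears it (a point fixed in the world has none). Each returns a list of dicts, best first, with "confidence" (0 to 1); they miss things now and then, are a little off and sometimes report something else, mostly with a low value. They report only what shows in the picture. A call takes as long as a camera call. They do not tell look-alikes from the thing itself.
- boxes_of(camera, label): "centre" ([column, row] in pixels, amid what is visible of it).
- mark_of(camera, label): "centre" ([column, row] in pixels: a listed point, or the origin of a listed thing).
The state is a dict: "t": time; "joints": joint angles; "joint_vel": joint speeds; "tau": joint torques, N m; "tool_pos": TCP position; "tcp_rot": TCP orientation; "force": force on the tool from outside, world axes, zero at the start; "wrist_torque": the same for the moment, N m; "opening": opening from 0.0 (shut) to 1.0 (fully open); "gripper_force": force on a finger pad.
Only numpy, scipy, OpenCV 4.12 (cv2) and the standard library are available. Lean on these libraries where they do the work, as an engineer would, in place of code of your own. Each camera call takes 0.05 s, during which the arm holds its last target. There are 200 camera calls.

## Task

Get the label rewinder ready for the next batch of sample tubes: seat the flanged reel hub, flange down, over the spigot on the turntable, and then seat the flanged end cap, flange down, over the spigot on top of the hub, so that both sit fully home and level. Lower them on gently rather than dropping them, and leave the rack of sample tubes where it stands.

Things in the scene. Friction and masses are not known exactly. Their poses are not given: they have to be found in the camera images.
- hub_core (a point): Reel hub, loose, grey, about 0.15 kg, standing flange down: flange 90 mm dia, 8 mm thick; core 44 mm dia up to 48 mm; on top a metal spigot like the rewinder's, 66 mm in all. Told by that spigot. Bore 30 mm dia, 30 mm deep in its underside. Point: on the axis in the core, 30 mm above the underside, where to grip; z is the axis, up. Hub and cap stand left and right of the rewinder, either way round.
- cap_boss (a point): End cap, loose, grey plastic, about 0.11 kg, standing flange down: round flange 90 mm dia, 8 mm thick, and on it a plain flat-topped boss 40 mm dia, 50 mm high in all. Bore 30 mm dia, 30 mm deep in its underside. Point: on the axis in the boss, 30 mm above the underside, where to grip; z is the axis, up.
- spigot (a point): Spigot at the centre of the fixed steel turntable (108 mm dia) on the label rewinder, a low white machine 180 x 160 mm: 22 mm dia for 7 mm, then tapering to 10 mm at the tip, 18 mm high. Point: on its axis at the turntable's face, 60 mm above the bench; z is up. Home, the hub's underside rests on this face and the cap's underside on the hub's core, 48 mm above this face.
- rack_mid (a point): A loose white rack of red-capped sample tubes, 90 x 160 mm and 90 mm high, to be left alone. This point lies at its centre, 45 mm above the bench; its long side is along y, z is up.
There are look-alikes about, which are no part of the job. Of the things that look like the part that bears spigot, take the one that is nearest to the robot's base at the start.

How it is judged:
By the outcome, as a careful person would: the job done as asked, in the order asked, and still so for the second after the job is handed in, with the robot touching nothing.
It also fails if it takes over 66 s, if anything falls off the work surface, if the arm or the gripper's body presses on something with over 40 N, if the wrist force passes 120 N, or if a joint passes its speed limit or range.

## Working session

There is one attempt and no reset: what is moved stays moved. The work goes in short steps, Python scripts to look and compute and a shell command to move; the robot and the scene stay as the last step left them, time stands still between calls to the robot, and variables do not carry over. Pictures are saved under pics/ and viewed, at most 10 in all, crops included, and the job is handed in when it is done.

```bash
mkdir -p pics; cat > h.py <<'E'
import numpy as np, cv2
from cell import *
def pix2w(cam,uv,depth=None,z=None):
    i=camera_info(cam);K=np.array(i["camera_matrix"]);R=np.array(i["R"]);t=np.array(i["t"])
    r=np.linalg.inv(K)@np.array([uv[0],uv[1],1.0])
    c=-R.T@t; d=R.T@r
    s=depth if depth is not None else (z-c[2])/d[2]
    return c+s*d
def cloud(cam,dep):
    i=camera_info(cam);K=np.array(i["camera_matrix"]);R=np.array(i["R"]);t=np.array(i["t"])
    v,u=np.mgrid[:400,:640]
    p=np.stack([(u-K[0,2])/K[0,0]*dep,(v-K[1,2])/K[1,1]*dep,dep],-1)
    return (p-t)@R
E
python3 - <<'E'
from h import *
s=observe();print(s)
for c in("side","top"):
    p,d=read_camera(c);cv2.imwrite(f"pics/{c}0.png",p);np.savez(f"{c}0",p=p,d=d)
    i=camera_info(c);print(c,-np.array(i["R"]).T@i["t"],np.array(i["R"]).round(3).tolist())
    for l in("hub_core","cap_boss","spigot","rack_mid"):
        for m in mark_of(c,l):
            u=m["centre"];dd=d[int(u[1]),int(u[0])]
            print(l,np.round(u,1),round(m["confidence"],2),pix2w(c,u,depth=dd).round(3))
E
```

```text
{'t': 0.0, 'joints': array([-1.27106522,  0.4778064 ,  0.02236279,  1.55644386, -0.01152397,
        1.10931304, -0.0830795 ]), 'joint_vel': array([-0.00106849,  0.00137069,  0.00061895,  0.00138267,  0.00049273,
        0.00105491,  0.00073407]), 'tau': array([-7.55776509e-04, -5.82849562e+01,  1.53410655e+00, -2.72606134e+01,
       -5.44092350e-02,  1.70460844e-02,  1.99737574e-04]), 'tool_pos': array([0.26749788, 0.61907006, 0.22168116]), 'tcp_rot': array([-3.13975468e+00,  1.26452934e-04,  2.73377267e+00]), 'force': array([ 0.60884252, -0.50134519,  1.08222826]), 'wrist_torque': array([-0.05723521,  0.00577931,  0.04580734]), 'gripper_force': 0.0, 'opening': 1.003445405281138}
side [ 0.38429933 -0.96545934  0.99192378] [[0.974, -0.227, -0.008], [-0.152, -0.625, -0.766], [0.168, 0.747, -0.643]]
hub_core [271.6 173. ] 0.6 [0.477 0.306 0.04 ]
cap_boss [293.7 298.9] 0.95 [ 0.457 -0.267  0.048]
spigot [384.9 207.2] 0.7 [ 0.802 -0.001  0.069]
spigot [302.4 214.3] 0.62 [ 0.384 -0.965  0.992]
spigot [248.8 132.2] 0.62 [0.422 0.554 0.072]
rack_mid [342.5 169.7] 0.89 [0.715 0.2   0.089]
top [0.48124336 0.1240485  1.22038418] [[0.011, -1.0, 0.002], [-0.993, -0.011, -0.121], [0.121, -0.0, -0.993]]
hub_core [254.7 242.1] 0.82 [0.495 0.323 0.059]
cap_boss [447.2 259.8] 0.58 [ 0.45  -0.239  0.048]
spigot [361.1 144.3] 0.93 [0.786 0.015 0.077]
spigot [168.3 265.8] 0.72 [0.426 0.564 0.075]
spigot [355.4 225.8] 0.7 [0.545 0.032 0.077]
rack_mid [279.6 163.9] 0.69 [0.721 0.253 0.091]
```

View pics/side0.png

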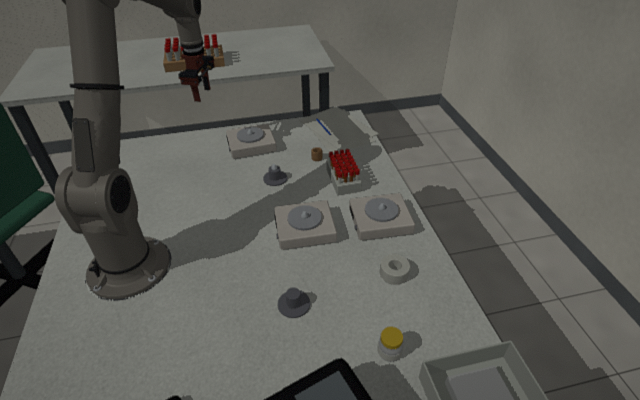

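View pics/top0.png

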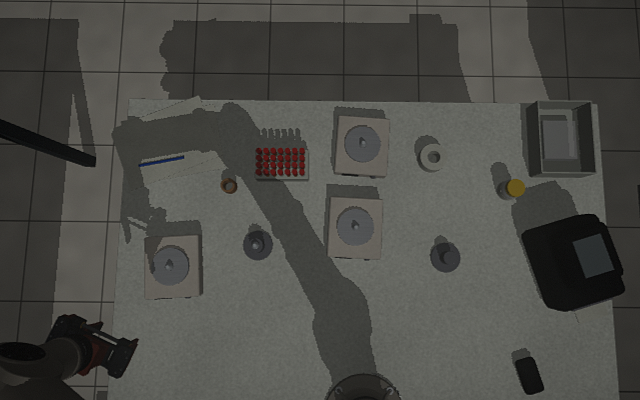

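The side picture shows the near rewinder at about (305,218), the hub with a spigot at (275,177) and the plain cap at (293,300). In the top picture they are at (355,226), (257,243) and (445,257), and the rack is at (281,163). The near rewinder is clearly the one closest to the base. Next I'll refine these positions by triangulation and by fitting circles to the depth data.

```bash
cat >> h.py <<'E'
def tri(ut,us):
    P=[]
    for c in("top","side"):
        i=camera_info(c);P.append(np.array(i["camera_matrix"])@np.c_[np.array(i["R"]),np.array(i["t"])])
    X=cv2.triangulatePoints(P[0],P[1],np.array(ut,float).reshape(2,1),np.array(us,float).reshape(2,1))[:,0];return X[:3]/X[3]
def circ(W,xy,rad,z0,z1):
    m=(np.hypot(W[...,0]-xy[0],W[...,1]-xy[1])<rad)&(W[...,2]>z0)&(W[...,2]<z1)
    q=W[m]; 
    if len(q)<6: return len(q)
    (c,r)=cv2.minEnclosingCircle(q[:,:2].astype(np.float32))
    return len(q),np.round(c,4),round(r,4),"mean",q.mean(0).round(4),"med z",np.median(q[:,2]).round(4)
E
python3 - <<'E'
from h import *
print("hub",tri([254.7,242.1],[271.6,173.]),"cap",tri([447.2,259.8],[293.7,298.9]),"spig",tri([355.4,225.8],[302.4,214.3]),"rack",tri([279.6,163.9],[342.5,169.7]))
for c in("top","side"):
    W=cloud(c,np.load(c+"0.npz")["d"])
    for n,xy in(("hub",(.49,.31)),("cap",(.45,-.245)),("rew",(.545,.03))):
        for z in((.004,.014),(.04,.047),(.046,.056),(.058,.07)) if n!="rew" else ((.042,.054),(.055,.064),(.068,.085)):
            print(c,n,z,circ(W,xy,.07,*z))
E
```

```text
hub [0.48658203 0.33043359 0.02098703] cap [ 0.45488029 -0.24737901  0.02241941] spig [0.54220537 0.03152987 0.06670789] rack [0.73141554 0.2582069  0.04405354]
top hub (0.004, 0.014) (547, array([0.4894, 0.3092]), 0.069, 'mean', array([0.4863, 0.3205, 0.008 ]), 'med z', np.float64(0.008))
top hub (0.04, 0.047) (30, array([0.4872, 0.3245]), 0.0215, 'mean', array([0.4835, 0.324 , 0.0456]), 'med z', np.float64(0.046))
top hub (0.046, 0.056) (123, array([0.4865, 0.3243]), 0.022, 'mean', array([0.4874, 0.3239, 0.0491]), 'med z', np.float64(0.0489))
top hub (0.058, 0.07) (34, array([0.4872, 0.3244]), 0.01, 'mean', array([0.487 , 0.3239, 0.0629]), 'med z', np.float64(0.0633))
top cap (0.004, 0.014) (510, array([ 0.4507, -0.2449]), 0.0694, 'mean', array([ 0.4552, -0.2411,  0.0076]), 'med z', np.float64(0.0074))
top cap (0.04, 0.047) (24, array([ 0.4565, -0.2432]), 0.0192, 'mean', array([ 0.4563, -0.2366,  0.0449]), 'med z', np.float64(0.0453))
top cap (0.046, 0.056) (139, array([ 0.4576, -0.2441]), 0.0201, 'mean', array([ 0.4567, -0.2442,  0.0498]), 'med z', np.float64(0.0497))
top cap (0.0
[... 1060 characters left out ...]
0089))
side cap (0.04, 0.047) (23, array([ 0.4576, -0.2533]), 0.0192, 'mean', array([ 0.4566, -0.2639,  0.0427]), 'med z', np.float64(0.0426))
side cap (0.046, 0.056) (154, array([ 0.4572, -0.2501]), 0.0208, 'mean', array([ 0.4575, -0.251 ,  0.0511]), 'med z', np.float64(0.0511))
side cap (0.058, 0.07) 0
side rew (0.042, 0.054) (337, array([0.545, 0.03 ]), 0.0701, 'mean', array([0.5448, 0.0143, 0.0513]), 'med z', np.float64(0.0514))
side rew (0.055, 0.064) (566, array([0.5482, 0.0274]), 0.067, 'mean', array([0.5431, 0.0242, 0.0609]), 'med z', np.float64(0.0612))
side rew (0.068, 0.085) (28, array([0.5428, 0.026 ]), 0.0098, 'mean', array([0.5428, 0.0246, 0.0755]), 'med z', np.float64(0.0748))
```

Both cameras agree in x and differ by about 5 mm in y. I'll use the mean and close the fingers along y, so the part centres itself in that axis. Estimates: hub (0.487, 0.322), cap (0.457, -0.247), spigot (0.5425, 0.030). Heights match the text (8, 48–49, 60 and 50 mm).

```bash
python3 -m handwheel '[[[0.0274,-0.0371,0],[0,0,2.925],0],[[0.0274,-0.0371,0],[0,0,2.925],0],[[0.0274,-0.0371,0],[0,0,2.925],0],[[0.0274,-0.0371,0],[0,0,2.925],0],[[0.0274,-0.0371,0],[0,0,2.925],0],[[0.0274,-0.0371,0],[0,0,2.925],0],[[0.0274,-0.0371,0],[0,0,2.925],0],[[0.0274,-0.0371,0],[0,0,2.925],0],[[0,0,-0.04],[0,0,0],0],[[0,0,-0.04],[0,0,0],0],[[0,0,-0.02],[0,0,0],0],[[0,0,0],[0,0,0],0],[[0,0,0],[0,0,0],0]]' 20
python3 - <<'E'
from h import *
p,d=read_camera("side");cv2.imwrite("pics/side1.png",cv2.resize(p[100:260,180:380],None,fx=3,fy=3))
s=observe();print(s["tool_pos"],s["tcp_rot"],s["joints"].round(2))
E
```

```text
t: 2.12
tool_pos: [0.4875, 0.3233, 0.1237]
tcp_rot: [3.141, 0.001, -3.141]
force: [-0.1, -0.1, -0.2]
opening: 1.001
gripper_force: 0.0
[0.48765612 0.32346374 0.12396374] [ 3.14019633e+00  1.67464126e-03 -3.14100508e+00] [-0.72  0.44  0.04  1.87 -0.02  0.83  0.9 ]
```

View pics/side1.png

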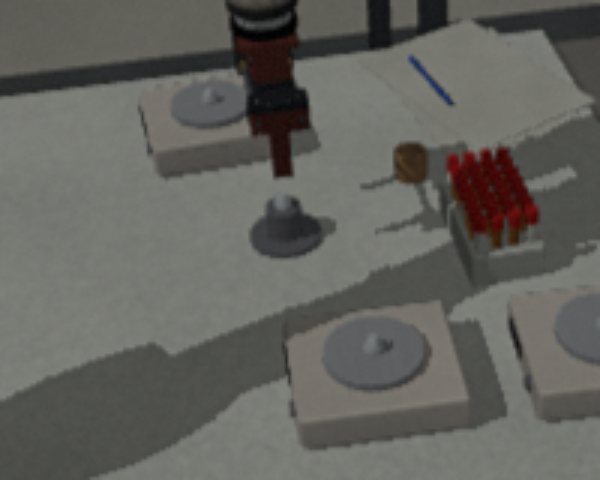

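The open gripper hangs directly above the hub, with the finger at crop (283,165) and the hub spigot at crop (284,205). Descend and grip.

```bash
python3 -m handwheel '[[[0,0,-0.03],[0,0,0],0],[[0,0,-0.03],[0,0,0],0],[[0,0,-0.025],[0,0,0],0],[[0,0,-0.015],[0,0,0],0],[[0,0,-0.008],[0,0,0],0],[[0,0,0],[0,0,0],0],[[0,0,0],[0,0,0],0.3],[[0,0,0],[0,0,0],0.45],[[0,0,0],[0,0,0],0.6],[[0,0,0],[0,0,0],0.7],[[0,0,0],[0,0,0],0.7],[[0,0,0],[0,0,0],0.7],[[0,0,0],[0,0,0],0.7]]' 20
```

```text
t: 3.8
tool_pos: [0.4869, 0.3228, 0.0147]
tcp_rot: [-3.142, -0.0, -3.141]
force: [-0.2, -0.4, 1.8]
opening: 0.498
gripper_force: 20.0
```

```bash
python3 -m handwheel '[[[0,0,0.02],[0,0,0],0.7],[[0,0,0.04],[0,0,0],0.7],[[0,0,0.04],[0,0,0],0.7],[[0,0,0.02],[0,0,0],0.7],[[0.004,-0.023,0],[0,0,0],0.7],[[0.008,-0.041,0],[0,0,0],0.7],[[0.008,-0.041,0],[0,0,0],0.7],[[0.008,-0.041,0],[0,0,0],0.7],[[0.008,-0.041,0],[0,0,0],0.7],[[0.008,-0.041,0],[0,0,0],0.7],[[0.008,-0.041,0],[0,0,0],0.7],[[0.0035,-0.024,0],[0,0,0],0.7],[[0,0,0],[0,0,0],0.7],[[0,0,0],[0,0,0],0.7],[[0,0,0],[0,0,0],0.7]]'
python3 - <<'E'
from h import *
s=observe();tp=s["tool_pos"];print(tp,s["tcp_rot"],s["force"])
p,d=read_camera("side");cv2.imwrite("pics/side2.png",cv2.resize(p[120:260,220:400],None,fx=4,fy=4))
q,e=read_camera("top");cv2.imwrite("pics/top2.png",q)
for c,D in(("side",d),("top",e)):
    W=cloud(c,D)
    print(c,"flange",circ(W,tp[:2],.06,.110,.135),"turntable",circ(W,tp[:2],.075,.055,.064),"tip",circ(W,tp[:2],.03,.068,.082))
    for f in("hub_core","spigot"):print([(np.round(m["centre"],1),round(m["confidence"],2)) for m in mark_of(c,f)])
E
```

```text
t: 5.68
tool_pos: [0.5419, 0.031, 0.1342]
tcp_rot: [3.141, -0.001, -3.139]
force: [0.2, 0.0, -2.2]
opening: 0.495
gripper_force: 20.0
[0.5418942  0.03102224 0.1342352 ] [ 3.14125919e+00 -8.24377274e-04 -3.13905836e+00] [ 0.15105655  0.01929818 -2.21318923]
side flange (300, array([0.5431, 0.0277]), 0.0461, 'mean', array([0.54  , 0.016 , 0.1286]), 'med z', np.float64(0.1288)) turntable (504, array([0.5454, 0.0311]), 0.0721, 'mean', array([0.5416, 0.0158, 0.0607]), 'med z', np.float64(0.061)) tip (31, array([0.5438, 0.0276]), 0.0098, 'mean', array([0.5431, 0.025 , 0.074 ]), 'med z', np.float64(0.0731))
[(array([300.5, 193.5]), 0.78)]
[(array([302.7, 214.5]), 0.78), (array([249. , 133.1]), 0.76)]
top flange (12, array([0.525 , 0.0646]), 0.0259, 'mean', array([0.5183, 0.0637, 0.1272]), 'med z', np.float64(0.1279)) turntable (83, array([0.5368, 0.0608]), 0.0603, 'mean', array([0.5252, 0.0693, 0.0599]), 'med z', np.float64(0.06)) tip 0
[]
[(array([171. , 266.7]), 0.98), (array([359.2, 147. ]), 0.96), (array([352.3, 227.5]), 0.83)]
```

View pics/side2.png

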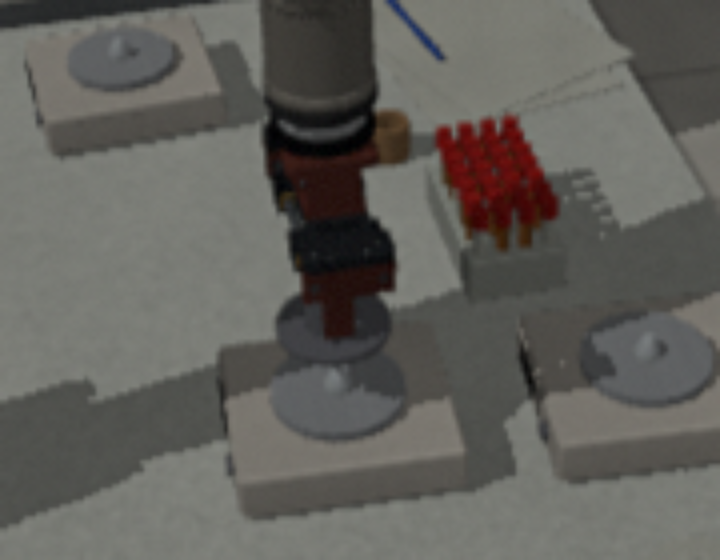

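In the crop, the hub's flange at (333,325) sits over the spigot at (337,375). In the side view's own frame they agree to about 1 mm in x and y (0.543/0.0277 against 0.543/0.0265). Lower gently.

```bash
python3 -m handwheel '[[[0,0,-0.015],[0,0,0],0.7],[[0,0,-0.015],[0,0,0],0.7],[[0,0,-0.008],[0,0,0],0.7],[[0,0,-0.005],[0,0,0],0.7],[[0,0,-0.005],[0,0,0],0.7],[[0,0,-0.005],[0,0,0],0.7],[[0,0,-0.003],[0,0,0],0.7],[[0,0,-0.001],[0,0,0],0.7],[[0,0,0],[0,0,0],0.7],[[0,0,0],[0,0,0],0.7]]'
```

```text
t: 7.22
tool_pos: [0.5425, 0.0299, 0.0778]
tcp_rot: [3.142, 0.0, -3.141]
force: [0.0, -0.3, -2.1]
opening: 0.494
gripper_force: 20.0
```

```bash
python3 -m handwheel '[[[0,0,-0.001],[0,0,0],0.7],[[0,0,-0.001],[0,0,0],0.7],[[0,0,-0.0005],[0,0,0],0.7],[[0,0,0],[0,0,0],0.7]]'; python3 -m handwheel '[[[0,0,-0.0005],[0,0,0],0.7],[[0,0,0],[0,0,0],0.7]]'
```

```text
t: 7.72
tool_pos: [0.5423, 0.0298, 0.0751]
tcp_rot: [-3.142, -0.0, -3.141]
force: [0.7, -0.1, -1.6]
opening: 0.498
gripper_force: 20.0
t: 7.98
tool_pos: [0.5425, 0.0299, 0.0747]
tcp_rot: [3.142, 0.0, -3.141]
force: [0.1, -0.2, -1.2]
opening: 0.498
gripper_force: 20.0
```

```bash
python3 -m handwheel '[[[0,0,-0.0005],[0,0,0],0.7],[[0,0,0],[0,0,0],0.7]]'; python3 -m handwheel '[[[0,0,-0.0005],[0,0,0],0.7],[[0,0,0],[0,0,0],0.7]]'
```

```text
t: 8.22
tool_pos: [0.5424, 0.0299, 0.0747]
tcp_rot: [3.141, 0.0, -3.141]
force: [-2.1, 0.2, 5.2]
opening: 0.492
gripper_force: 20.0
t: 8.48
tool_pos: [0.5425, 0.0299, 0.0747]
tcp_rot: [3.141, 0.0, -3.141]
force: [-3.7, 0.2, 10.2]
opening: 0.497
gripper_force: 20.0
```

Contact came at the home height, with the TCP at 74.7 mm. Release gently, rise and move to the cap.

```bash
python3 -m handwheel '[[[0,0,0.001],[0,0,0],0.7],[[0,0,0],[0,0,0],0.4],[[0,0,0],[0,0,0],0.2],[[0,0,0],[0,0,0],0.0],[[0,0,0],[0,0,0],0.0],[[0,0,0.02],[0,0,0],0],[[0,0,0.04],[0,0,0],0],[[0,0,0.04],[0,0,0],0],[[-0.007,-0.022,0],[0,0,0],0],[[-0.013,-0.042,0],[0,0,0],0],[[-0.013,-0.042,0],[0,0,0],0],[[-0.013,-0.042,0],[0,0,0],0],[[-0.013,-0.042,0],[0,0,0],0],[[-0.013,-0.042,0],[0,0,0],0],[[-0.0135,-0.045,0],[0,0,0],0],[[0,0,-0.02],[0,0,0],0],[[0,0,-0.03],[0,0,0],0],[[0,0,0],[0,0,0],0],[[0,0,0],[0,0,0],0]]'
python3 - <<'E'
from h import *
s=observe();tp=s["tool_pos"];print(tp,s["tcp_rot"],s["joints"].round(2))
p,d=read_camera("side");cv2.imwrite("pics/side3.png",cv2.resize(p[150:340,200:400],None,fx=3,fy=3))
q,e=read_camera("top");cv2.imwrite("pics/top3.png",q)
for c,D in(("side",d),("top",e)):
    W=cloud(c,D);h=(.5425,.03)
    print(c,"flange",circ(W,h,.055,.066,.072),"core top",circ(W,h,.04,.105,.1125),"spigot",circ(W,h,.04,.115,.13),"cap",circ(W,(.457,-.247),.04,.046,.056))
E
```

```text
t: 10.85
tool_pos: [0.4573, -0.2473, 0.1254]
tcp_rot: [-3.141, 0.001, -3.141]
force: [0.3, -0.0, 1.2]
opening: 1.006
gripper_force: 0.0
[ 0.45734034 -0.24726896  0.12540987] [-3.14133269e+00  6.05730226e-04 -3.14086804e+00] [ 0.17  0.35  0.25  2.03 -0.12  0.77  2.07]
side flange (132, array([0.5543, 0.0224]), 0.0419, 'mean', array([0.5639, 0.0126, 0.0691]), 'med z', np.float64(0.0691)) core top (41, array([0.5496, 0.0248]), 0.0209, 'mean', array([0.5525, 0.021 , 0.1086]), 'med z', np.float64(0.1089)) spigot (26, array([0.5425, 0.0262]), 0.0105, 'mean', array([0.5443, 0.0245, 0.1215]), 'med z', np.float64(0.1222)) cap (128, array([ 0.4569, -0.2492]), 0.0209, 'mean', array([ 0.457 , -0.2532,  0.0506]), 'med z', np.float64(0.0505))
top flange (432, array([0.5394, 0.0322]), 0.0496, 'mean', array([0.541 , 0.0351, 0.0685]), 'med z', np.float64(0.0685)) core top (126, array([0.5424, 0.0328]), 0.0217, 'mean', array([0.5427, 0.0325, 0.1082]), 'med z', np.float64(0.108)) spigot (45, array([0.5427, 0.0331]), 0.0108, 'mean', array([0.5423, 0.0335, 0.1216]), 'med z', np.float64(0.1215)) cap (16, array([ 0.4585, -0.2594]), 0.0118, 'mean', array([ 0.4578, -0.2599,  0.0498]), 'med z', np.float64(0.0491))
```

View pics/side3.png

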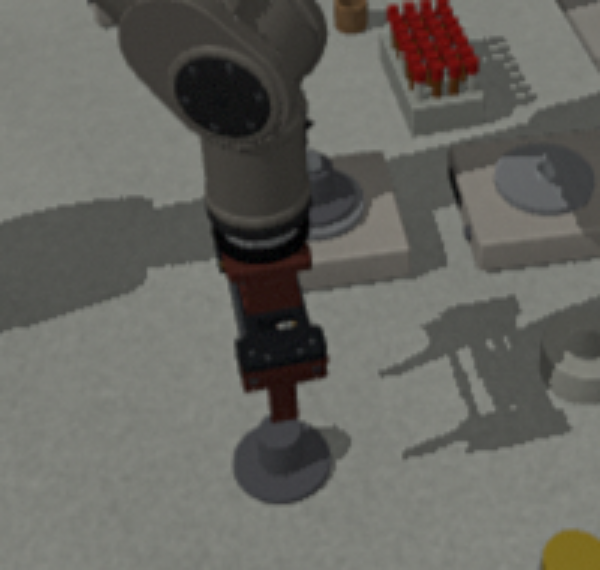

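The hub is home: its core top is at 108 mm, level and centred on (0.5425, 0.030). In the crop, the finger at (285,400) is over the cap boss at (280,430). Descend, grip and lift.

```bash
python3 -m handwheel '[[[0,0,-0.03],[0,0,0],0],[[0,0,-0.03],[0,0,0],0],[[0,0,-0.025],[0,0,0],0],[[0,0,-0.015],[0,0,0],0],[[0,0,-0.009],[0,0,0],0],[[0,0,0],[0,0,0],0],[[0,0,0],[0,0,0],0.3],[[0,0,0],[0,0,0],0.45],[[0,0,0],[0,0,0],0.6],[[0,0,0],[0,0,0],0.75],[[0,0,0],[0,0,0],0.75],[[0,0,0],[0,0,0],0.75],[[0,0,0],[0,0,0],0.75]]' 20
```

```text
t: 12.58
tool_pos: [0.457, -0.2472, 0.0157]
tcp_rot: [-3.142, 0.0, -3.141]
force: [0.5, 0.2, 2.2]
opening: 0.457
gripper_force: 20.0
```

```bash
python3 -m handwheel '[[[0,0,0.02],[0,0,0],0.75],[[0,0,0.04],[0,0,0],0.75],[[0,0,0.04],[0,0,0],0.75],[[0,0,0.04],[0,0,0],0.75],[[0,0,0.015],[0,0,0],0.75],[[0.007,0.022,0],[0,0,0],0.75],[[0.0125,0.04,0],[0,0,0],0.75],[[0.0125,0.04,0],[0,0,0],0.75],[[0.0125,0.04,0],[0,0,0],0.75],[[0.0125,0.04,0],[0,0,0],0.75],[[0.0125,0.04,0],[0,0,0],0.75],[[0.0125,0.04,0],[0,0,0],0.75],[[0.0035,0.015,0],[0,0,0],0.75],[[0,0,0],[0,0,0],0.75],[[0,0,0],[0,0,0],0.75]]'
python3 - <<'E'
from h import *
s=observe();tp=s["tool_pos"];print(tp,s["tcp_rot"],s["force"])
p,d=read_camera("side");cv2.imwrite("pics/side4.png",cv2.resize(p[120:260,220:400],None,fx=4,fy=4))
W=cloud("side",d)
print("flange",circ(W,tp[:2],.06,.148,.17),"tip",circ(W,tp[:2],.03,.115,.13),"hubflange",circ(W,tp[:2],.06,.064,.073))
E
```

```text
t: 14.45
tool_pos: [0.5418, 0.0278, 0.1702]
tcp_rot: [-3.141, -0.001, 3.14]
force: [-0.5, -0.6, -0.7]
opening: 0.454
gripper_force: 20.0
[0.54175206 0.0277572  0.17022901] [-3.14057208e+00 -1.07243776e-03  3.13981877e+00] [-0.45291232 -0.59296543 -0.67847465]
flange (333, array([0.5419, 0.0265]), 0.0463, 'mean', array([0.5401, 0.0141, 0.1635]), 'med z', np.float64(0.1635)) tip (14, array([0.5423, 0.0266]), 0.0095, 'mean', array([0.5414, 0.0237, 0.1181]), 'med z', np.float64(0.1176)) hubflange (288, array([0.542 , 0.0234]), 0.0522, 'mean', array([0.5413, 0.0161, 0.0692]), 'med z', np.float64(0.0694))
```

View pics/side4.png

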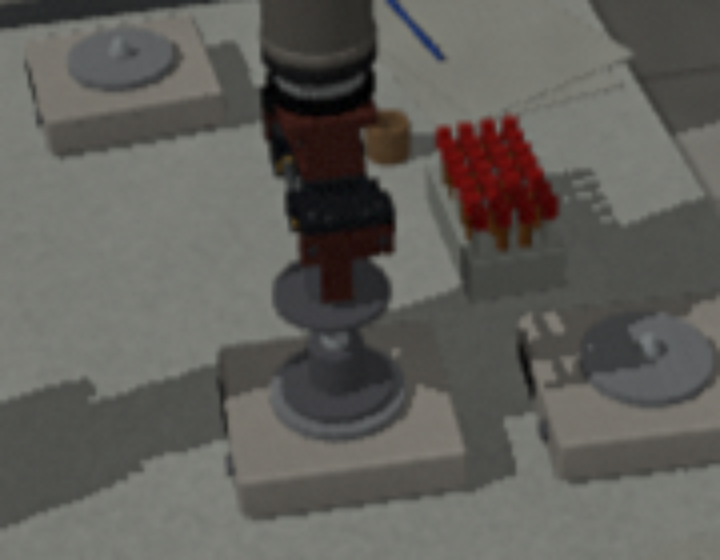

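The cap at crop (332,293) is centred over the hub's spigot at (333,340). A 2 mm trim in y brings it to where the hub was released.

```bash
python3 -m handwheel '[[[0.0005,0.002,-0.01],[0,0,0],0.75],[[0,0,-0.01],[0,0,0],0.75],[[0,0,-0.005],[0,0,0],0.75],[[0,0,-0.005],[0,0,0],0.75],[[0,0,-0.005],[0,0,0],0.75],[[0,0,-0.004],[0,0,0],0.75],[[0,0,-0.002],[0,0,0],0.75],[[0,0,-0.001],[0,0,0],0.75],[[0,0,0],[0,0,0],0.75],[[0,0,0],[0,0,0],0.75]]'
```

```text
t: 15.75
tool_pos: [0.543, 0.0319, 0.1288]
tcp_rot: [3.142, 0.0, -3.141]
force: [-0.6, -0.7, -1.0]
opening: 0.453
gripper_force: 20.0
```

```bash
python3 -m handwheel '[[[-0.0005,-0.002,-0.001],[0,0,0],0.75],[[0,0,-0.001],[0,0,0],0.75],[[0,0,-0.001],[0,0,0],0.75],[[0,0,-0.001],[0,0,0],0.75],[[0,0,0],[0,0,0],0.75],[[0,0,0],[0,0,0],0.75]]'; python3 -m handwheel '[[[0,0,-0.0005],[0,0,0],0.75],[[0,0,0],[0,0,0],0.75]]';python3 -m handwheel '[[[0,0,-0.0005],[0,0,0],0.75],[[0,0,0],[0,0,0],0.75]]'
```

```text
t: 16.5
tool_pos: [0.5424, 0.0299, 0.1247]
tcp_rot: [3.142, 0.0, -3.141]
force: [1.0, -0.0, -0.9]
opening: 0.454
gripper_force: 20.0
t: 16.75
tool_pos: [0.5424, 0.0299, 0.1241]
tcp_rot: [3.142, -0.0, -3.141]
force: [-0.3, -0.1, -0.4]
opening: 0.45
gripper_force: 20.0
t: 17.0
tool_pos: [0.5424, 0.0299, 0.1237]
tcp_rot: [3.142, 0.0, -3.141]
force: [-0.9, 0.7, -0.8]
opening: 0.453
gripper_force: 20.0
```

```bash
python3 -m handwheel '[[[0,0,-0.0005],[0,0,0],0.75],[[0,0,0],[0,0,0],0.75]]';python3 -m handwheel '[[[0,0,-0.0005],[0,0,0],0.75],[[0,0,0],[0,0,0],0.75]]'
```

```text
t: 17.25
tool_pos: [0.5425, 0.0299, 0.1237]
tcp_rot: [3.141, 0.0, -3.141]
force: [-3.0, -0.3, 4.5]
opening: 0.457
gripper_force: 20.0
t: 17.5
tool_pos: [0.5425, 0.0299, 0.1237]
tcp_rot: [3.141, 0.0, -3.141]
force: [-4.0, -1.1, 9.3]
opening: 0.456
gripper_force: 20.0
```

Contact came at exactly the home height, 123.7 mm. Release, retreat up and aside toward free space, and check.

```bash
python3 -m handwheel '[[[0,0,0.001],[0,0,0],0.75],[[0,0,0],[0,0,0],0.4],[[0,0,0],[0,0,0],0.2],[[0,0,0],[0,0,0],0.0],[[0,0,0],[0,0,0],0.0],[[0,0,0.02],[0,0,0],0],[[0,0,0.04],[0,0,0],0],[[0,0,0.04],[0,0,0],0],[[0,0,0.03],[0,0,0],0],[[-0.005,0.04,0],[0,0,0],0],[[-0.005,0.045,0],[0,0,0],0],[[-0.005,0.045,0],[0,0,0],0],[[-0.005,0.045,0],[0,0,0],0],[[-0.005,0.04,0],[0,0,0],0],[[0,0,0],[0,0,0],0],[[0,0,0],[0,0,0],0]]'
python3 - <<'E'
from h import *
p,d=read_camera("side");cv2.imwrite("pics/side5.png",cv2.resize(p[120:260,220:400],None,fx=4,fy=4))
q,e=read_camera("top")
print(observe()["tool_pos"])
for c,D in(("side",d),("top",e)):
    W=cloud(c,D);h=(.5425,.03)
    print(c,"hubfl",circ(W,h,.055,.064,.073),"capfl",circ(W,h,.055,.112,.122),"captop",circ(W,h,.04,.155,.163))
m=[x for x in mark_of("top","rack_mid")][:1];print(m)
E
```

```text
t: 19.5
tool_pos: [0.5175, 0.244, 0.2535]
tcp_rot: [-3.141, -0.0, -3.141]
force: [0.8, -0.1, 1.0]
opening: 1.001
gripper_force: 0.0
[0.51782812 0.24322609 0.25363983]
side hubfl (248, array([0.5458, 0.0267]), 0.0498, 'mean', array([0.5407, 0.011 , 0.0691]), 'med z', np.float64(0.0694)) capfl (318, array([0.5434, 0.028 ]), 0.0457, 'mean', array([0.5405, 0.0171, 0.1173]), 'med z', np.float64(0.1174)) captop (98, array([0.543 , 0.0284]), 0.0216, 'mean', array([0.5424, 0.0274, 0.1591]), 'med z', np.float64(0.1591))
top hubfl (30, array([0.5427, 0.0353]), 0.0498, 'mean', array([0.5295, 0.0663, 0.0668]), 'med z', np.float64(0.0669)) capfl (607, array([0.5423, 0.0326]), 0.0448, 'mean', array([0.5414, 0.0339, 0.116 ]), 'med z', np.float64(0.116)) captop (157, array([0.5419, 0.0328]), 0.0197, 'mean', array([0.5424, 0.033 , 0.1584]), 'med z', np.float64(0.1585))
[{'centre': [280.5, 165.9], 'confidence': 0.59}]
```

View pics/side5.png

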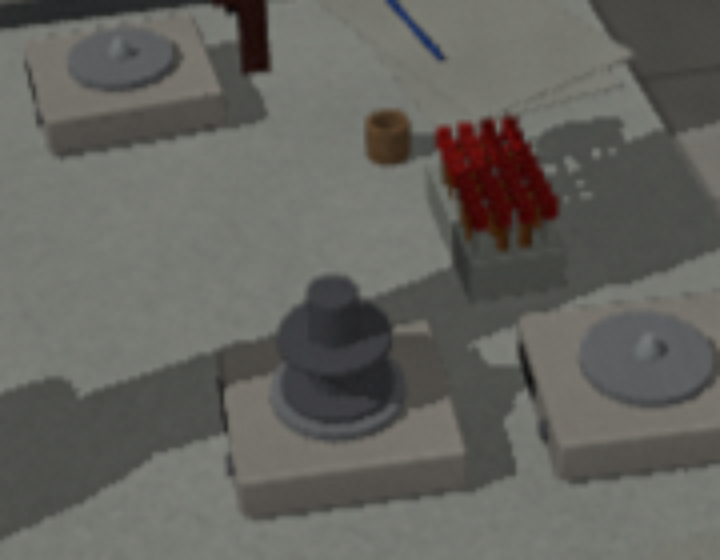

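The stack stands level at crop (333,350). The cap flange top is at 116 mm and the boss top at 158 mm, both as they should be. The rack at (500,210) hasn't moved and the gripper is clear.

```bash
python3 -c "from cell import sign_off;print(sign_off())"
```

```text
the job is handed in; nothing more can be done
None
```

The hub is seated on the near rewinder's spigot with the end cap seated on top of it, both fully home and level; the rack was not touched, and I handed the job in at about 20 s of the 66 s allowed.

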